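# Load the bush and the pipe nipple into their nests

## Task

Load the two blue part nests on the bench for the next repair: drop the bronze bush into the pocket with the yellow rim and the pipe nipple (the slim grey steel tube) into the pocket with the white rim, so that each stands upright on the bottom of its pocket. Leave the piston and the hex nut where they are.

Things in the scene. Friction and masses are not known exactly. Their poses are not given: they have to be found in the camera images.
- bush_centre (a point): bronze bush: a plain brown-gold hollow cylinder, 40 mm outside diameter, 45 mm tall, about 0.2 kg, loose, standing upright on the bench. This point is its centre, half-way up (22.5 mm above its underside); z along its axis, up.
- nipple_centre (a point): pipe nipple: a slim grey steel tube, 34 mm outside diameter, 70 mm tall, about 0.16 kg, loose, standing upright on the bench. This point is its centre, half-way up (35 mm above its underside); z along its axis, up.
- yellow_pocket (a point): round pocket with yellow rim and yellow floor, 60 mm diameter, 24 mm deep, for the bush, in the middle of a blue part nest: a square block 86 x 86 x 30 mm, fixed to the bench, its flat top 30 mm above the bench. This point is the centre of the pocket's floor, 6 mm above the bench; z up, x and y along the block's sides. The two nests stand side by side, pockets at least 120 mm apart.
- white_pocket (a point): round pocket with white rim and white floor, 56 mm diameter, 24 mm deep, for the pipe nipple, in the middle of the other blue part nest, a like block 86 x 86 x 30 mm. This point is the centre of the pocket's floor, 6 mm above the bench; z up. A tool chest 0.32 m tall stands behind the work, its pulls 0.7 m ahead of the robot's base: do not swing out towards it.
- piston_centre (a point): bystander, leave alone: light grey piston, a wide solid cylinder with ring grooves, 64 mm diameter, 53 mm tall, standing loose on the bench; its centre, half-way up.
- hex_nut_centre (a point): bystander, leave alone: bright steel hex nut lying flat and loose on the bench, 36 mm across the flats, 41 mm across the corners, 19 mm tall; its centre, half-way up.
Not all that is in view belongs to the job. Leave any purple look-alike of the part that bears nipple_centre alone.

How it is judged:
At the end, for the whole second after the job is handed in: The bush stands upright (within 10 degrees) on the floor of the yellow-rimmed pocket and the pipe nipple likewise in the white-rimmed pocket: centres within 14 mm of the pocket's axis and within 6 mm of the seated height, released and at rest (horizontal distance between bush_centre and yellow_pocket below 0.014 m and z of bush_centre in the frame of yellow_pocket between 0.0165 and 0.0285 m and angle between each of bush_centre, nipple_centre's own z axis and vertical below 0.17 rad and linear speed of each of bush, nipple below 0.02 m/s and horizontal distance between nipple_centre and white_pocket below 0.014 m and z of nipple_centre in the frame of white_pocket between 0.029 and 0.041 m); the robot touches nothing.
It fails at once if the piston was pushed more than 30 mm from its place (distance of piston_centre from where it was at the start of the episode above 0.03 m).
It fails at once if the hex nut was pushed more than 30 mm from its place (distance of hex_nut_centre from where it was at the start of the episode above 0.03 m).
It also fails if it takes over 64 s, if anything falls off the work surface, if the arm or the gripper's body presses on something with over 40 N, if the wrist force passes 120 N, or if a joint passes its speed limit or range.

## Robot

A 7-joint arm with a two-finger parallel gripper is mounted at the origin on a cart in front of the work surface, level with it; the furniture and walls round the work are solid. World frame = base frame: x ahead of the robot, y to its left, z up, the work surface at z = 0. Lengths are in m, angles in rad, forces in N, time in s.
With the tool pointing down it reaches from about 0.375 to 0.925 m from the base axis. Payload 3.1 kg.
Tool frame: the origin (TCP) lies on the centre line of the jaws, within the pads' length; the fingertips stand 8 mm ahead of it and the grasp point (between the pads) lies 11 mm behind it (tips_ahead is the distance from the TCP to the fingertips, in m); z points along the fingers, y is the line along which they close (so a half turn about z gives the same grasp; the last joint's range is limited). The gripper opens to 85 mm and grips with 20 to 120 N. Pads are 22 mm wide; open, the fingers measure 114 mm over their backs; the gripper's body (76 mm by 85 mm) begins 54 mm behind the grasp point. The pads swing forward as they close: fully open they stand 13 mm farther back than shut.
Start: joints at [1.095, 0.383, 0.044, 1.598, -0.018, 1.161, -0.05], TCP at [0.24, -0.604, 0.239] pointing down, gripper open.
Joint ranges: [-2.61, 2.61], [-0.41, 2.15], [-1.48, 1.57], [0, 2.5], [-1.57, 4.71], [0.05, 1.97], [-2.85, 2.85]. Speed limits (rad/s): [2.79, 2.79, 3.14, 3.14, 3.14, 3.14, 3.14].

## Interface

Orientations are given as a unit quaternion [x, y, z, w].
In Python, from cell import * gives the robot as it stands.
- The arm moves only by the tool send_rows, never from a script. Its argument "increments" is a list of rows, each an object of numbers: "wx", "wy", "wz": the turn, a rotation vector about the world's x, y, z in degrees; "tx", "ty", "tz": the shift along the world's x, y, z in mm; "fingers": the closure in counts, from 0 (fully open) to 255 (shut). A call has 1 to 12 rows; each row shifts and turns the commanded pose from where the row before left it; what a row does not reach is not made up. A row lasts 1/12 s, in which the tool goes at most 41.7 mm and 7.16 degrees, less where a joint would pass 70% of its speed; a pose out of reach is approached as far as the arm can. A call is refused whole if a number of a shift passes 41.7 or a number of a turn 7.16, either way. A call with a gripper value outside its range is refused whole. The fingers move at their own pace and stop on an object; "force" is the grip in N (left out, the last holds). Time passes only in rows, so rows that do not move let the fingers close. It gives the time, the measured TCP pose, the force, the opening and the grip force at its end, in the units of the state.
- state(): the state, without advancing time (a new reading comes with each control period).
- camera(name): name is "scene" or "top" or "wrist"; returns the picture (384x512x3 uint8, red, green, blue); there is no depth.
- calibration(name): a dict with "fx", "fy", "cx", "cy" (pixels), "position" and "rotation" of the camera in the world; the wrist camera has in their place "mount" (4x4, takes a point from camera to tool coordinates, whose origin is the TCP and whose axes are the flange's). Camera axes: x right, y down, z forward; pixel columns grow to the right and rows downward; lengths in m; the calibration is good to about 2 mm. A picture is of the moment at which its call begins: read the wrist's pose just before it. calibration takes no time and is no camera call.
- job_done(): hands the job in; it is judged then, once.
The state is a dict: "t": time; "joint_pos": joint angles; "joint_vel": joint speeds; "effort": joint torques, N m; "eef_pos": TCP position; "orientation": TCP orientation; "wrist_force": force on the tool from outside, world axes, zero at the start; "moment": the same for the moment, N m; "gripper_width": finger opening in m; "gripper_force": force on a finger pad.
Only numpy, scipy, OpenCV 4.12 (cv2) and the standard library are available. Lean on these libraries where they do the work, as an engineer would, in place of code of your own. Each camera call takes 0.05 s, during which the arm holds its last target. There are 200 camera calls.

## Working session

There is one attempt and no reset: what is moved stays moved. The work goes in short steps, Python scripts to look and compute and a tool call to move; the robot and the scene stay as the last step left them, time stands still between calls to the robot, and variables do not carry over. Pictures are saved under pics/ and viewed, at most 11 in all, crops included, and the job is handed in when it is done.

Besides the shell and the picture viewer there is one more tool, called in YAML: its name, and indented under it one key for each argument. send_rows: Moves the arm, as the interface text tells. Its arguments: {"type":"object","properties":{"increments":{"type":"array"},"force":{"type":"number"}},"required":["increments"]}

```bash
mkdir -p pics
python3 - <<'E'
from cell import *
import cv2,numpy as np
for n in("scene","top"):
    cv2.imwrite(f"pics/{n}0.png",camera(n)[:,:,::-1]); c=calibration(n); print(n,c)
s=state();print(s)
E
```

```text
scene {'fx': 486.35785537686104, 'fy': 486.35785537686104, 'cx': 248.8248179503357, 'cy': 185.01530427385998, 'position': array([0.23329929, 0.61798405, 0.78225167]), 'rotation': array([-0.18687089,  0.90324404, -0.37696393,  0.08442549])}
top {'fx': 406.1145527060891, 'fy': 406.1145527060891, 'cx': 260.0537356584532, 'cy': 192.12719432240917, 'position': array([ 0.47465854, -0.02789356,  1.12664882]), 'rotation': array([-0.69727267,  0.71596332, -0.02300491,  0.02604074])}
{'t': 0.1, 'joint_pos': array([ 1.09517113,  0.38375224,  0.04385572,  1.59943602, -0.01792748,
        1.16121338, -0.04989324]), 'joint_vel': array([ 9.71393130e-04, -8.89143804e-04,  8.88917763e-04, -2.52386103e-03,
        2.04904063e-03, -4.20365169e-04, -8.06897027e-05]), 'effort': array([ 2.23936295e-03, -4.34728718e+01,  1.02883704e+00, -2.50456327e+01,
        1.07966780e-02,  5.45191462e-03, -1.31885116e-05]), 'eef_pos': array([ 0.23946734, -0.6033679 ,  0.23800487]), 'orientation': array([ 9.82202891e-01,  1.87819116e-01, -2.79956398e-04, -1.17525413e-03]), 'wrist_force': array([ 0.01163158, -0.12803737, -0.01592649]), 'moment': array([-0.03714842,  0.03770847, -0.02063714]), 'gripper_force': 0.0, 'gripper_width': 0.0855316998724335}
```

View pics/top0.png

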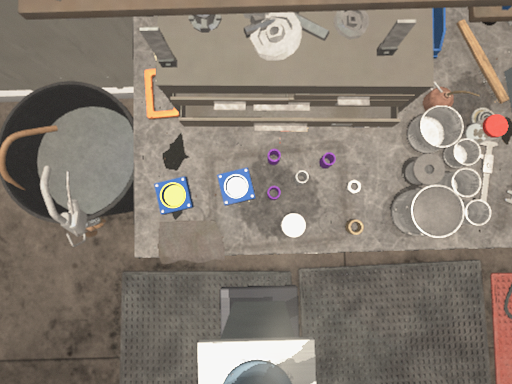

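View pics/scene0.png

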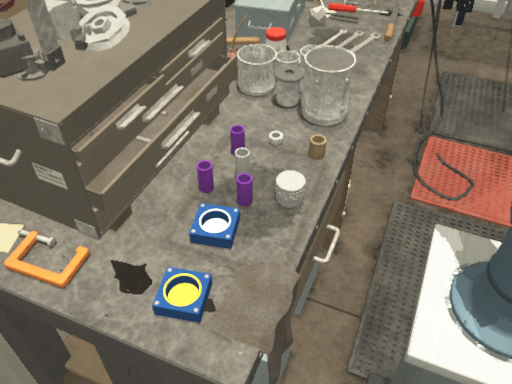

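Top view: bush at (355,227), grey nipple at (302,177), three purple look-alikes at (274,157), (328,160) and (274,192). The hex nut is at (354,186), the piston at (293,225), the yellow pocket at (173,195) and the white pocket at (236,187). The grey tube among the purple ones is the nipple: it is the only slim tube in grey. I'll confirm that in an enlarged crop.

Run:
```python
import cv2
i=cv2.imread("pics/top0.png")[140:245,150:380]
a=cv2.resize(i[:, 70:],None,fx=5,fy=5,interpolation=cv2.INTER_CUBIC)
cv2.imwrite("pics/crop_a.png",a)
a=cv2.resize(i[20:85,:115],None,fx=6,fy=6,interpolation=cv2.INTER_CUBIC)
cv2.imwrite("pics/crop_b.png",a)
```

```text
(no output)
```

View pics/crop_a.png

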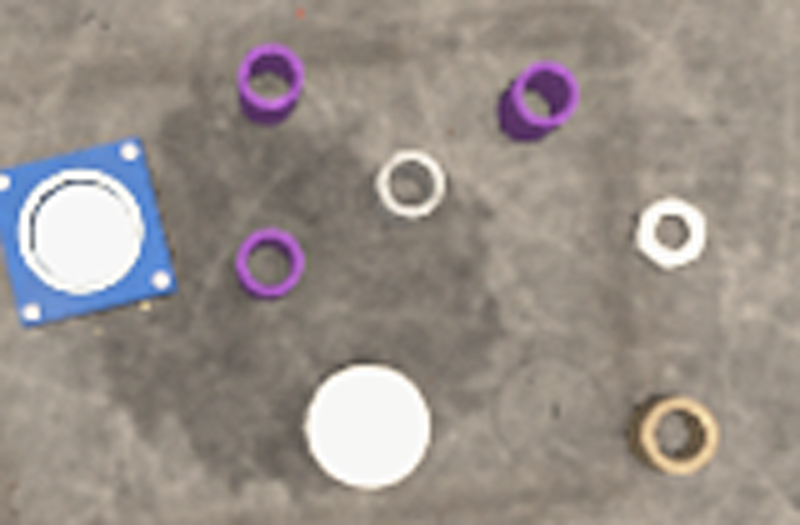

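View pics/crop_b.png

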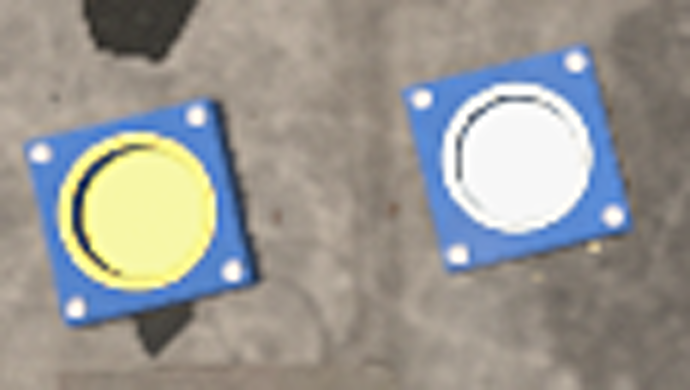

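The crop confirms it: grey nipple rim at crop (411,184), the only non-purple slim tube. The bush rim is at (679,435), the nut at (671,232) and the piston at (368,426). In the second crop the yellow nest centre is at (136,212) and the white one at (517,157).

```bash
cat > h.py <<'E'
from cell import *
import numpy as np
from scipy.spatial.transform import Rotation as R
def ray(c,R_,p,u,v,z):
    d=R_.apply([(u-c["cx"])/c["fx"],(v-c["cy"])/c["fy"],1]); return p+d*(z-p[2])/d[2]
def px(n,u,v,z):
    c=calibration(n); return ray(c,R.from_quat(c["rotation"]),c["position"],u,v,z)
def wpx(s,u,v,z):
    c=calibration("wrist");M=np.array(c["mount"]);T=np.eye(4);T[:3,:3]=R.from_quat(s["orientation"]).as_matrix();T[:3,3]=s["eef_pos"];M=T@M
    return ray(c,R.from_matrix(M[:3,:3]),M[:3,3],u,v,z)
E
python3 - <<'E'
from h import *
for n,u,v,f,ox,oy,z in [("nip",411,184,5,220,140,.07),("bush",679,435,5,220,140,.045),("p1",271,77,5,220,140,.07),("p2",547,94,5,220,140,.07),("p3",271,262,5,220,140,.07),("nut",671,232,5,220,140,.019),("piston",368,426,5,220,140,.053),("Y",136.5,211.5,6,150,160,.03),("W",517,157.5,6,150,160,.03)]:
    print(n,px("top",(u+.5)/f-.5+ox,(v+.5)/f-.5+oy,z).round(4))
# scene cross-check
print(px("scene",242,153,.07),px("scene",317.5,140,.045),px("scene",183,291,.03),px("scene",215,220,.03))
s=state();M=R.from_quat(s["orientation"]).as_matrix();print(M.round(3)); print(calibration("wrist"))
E
```

```text
nip [ 0.5864 -0.1345  0.07  ]
bush [ 0.4516 -0.2745  0.045 ]
p1 [ 0.6448 -0.0629  0.07  ]
p2 [ 0.6319 -0.2073  0.07  ]
p3 [ 0.5475 -0.0602  0.07  ]
nut [ 0.5616 -0.2808  0.019 ]
piston [ 0.4607 -0.1093  0.053 ]
Y [0.5499 0.2135 0.03  ]
W [0.5698 0.0412 0.03  ]
[ 0.58621251 -0.12892295  0.07      ] [ 0.45245739 -0.26809389  0.045     ] [0.54789698 0.21833737 0.03      ] [0.57081329 0.04272304 0.03      ]
[[ 0.929  0.369 -0.001]
 [ 0.369 -0.929  0.002]
 [-0.    -0.002 -1.   ]]
{'fx': 283.4950032128247, 'fy': 283.4950032128247, 'cx': 256.2941226781241, 'cy': 187.17853070470903, 'mount': array([[-1.50993130e-04, -9.60790630e-01, -2.77274851e-01,
         6.93565817e-02],
       [ 9.99999787e-01,  3.08145607e-05, -6.51337249e-04,
        -1.27140278e-04],
       [ 6.34342828e-04, -2.77274891e-01,  9.60790421e-01,
        -1.35016318e-01],
       [ 0.00000000e+00,  0.00000000e+00,  0.00000000e+00,
         1.00000000e+00]])}
```

send_rows:
  increments:
    - {"tx":17.5,"ty":27.5,"tz":-5}
    - {"tx":17.5,"ty":27.5,"tz":-5}
    - {"tx":17.5,"ty":27.5,"tz":-5}
    - {"tx":17.5,"ty":27.5,"tz":-5}
    - {"tx":17.5,"ty":27.5,"tz":-5}
    - {"tx":17.5,"ty":27.5,"tz":-5}
    - {"tx":17.5,"ty":27.5,"tz":-5}
    - {"tx":17.5,"ty":27.5,"tz":-5}
    - {"tx":17.5,"ty":27.5,"tz":-5}
    - {"tx":17.5,"ty":27.5,"tz":-5}
    - {"tx":17.5,"ty":27.5,"tz":-5}
    - {"tx":17.5,"ty":27.5,"tz":-5}

```text
schema error: expected keys wx, wy, wz, tx, ty, tz, fingers
```

send_rows:
  increments:
    - {}
    - {}
    - {}

```text
schema error: expected keys wx, wy, wz, tx, ty, tz, fingers
```

Run:
```python
from h import *
import cv2
s=state();cv2.imwrite("pics/w1.png",camera("wrist")[:,:,::-1]); print(s["eef_pos"],s["orientation"],s["t"])
```

```text
[ 0.23946734 -0.6033679   0.23800487] [ 9.82202891e-01  1.87819116e-01 -2.79956398e-04 -1.17525413e-03] 0.1
```

View pics/w1.png

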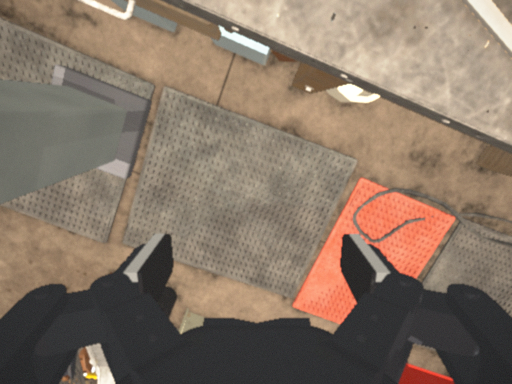

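The picture shows only the floor, with the open fingers at the bottom; the arm has not moved, because every key is required in each row. I'll resend with all the keys.

send_rows:
  increments:
    - {"wx":0,"wy":0,"wz":0,"tx":17.5,"ty":27.5,"tz":0,"fingers":0}
    - {"wx":0,"wy":0,"wz":0,"tx":17.5,"ty":27.5,"tz":0,"fingers":0}
    - {"wx":0,"wy":0,"wz":0,"tx":17.5,"ty":27.5,"tz":0,"fingers":0}
    - {"wx":0,"wy":0,"wz":0,"tx":17.5,"ty":27.5,"tz":0,"fingers":0}
    - {"wx":0,"wy":0,"wz":0,"tx":17.5,"ty":27.5,"tz":0,"fingers":0}
    - {"wx":0,"wy":0,"wz":0,"tx":17.5,"ty":27.5,"tz":0,"fingers":0}
    - {"wx":0,"wy":0,"wz":0,"tx":17.5,"ty":27.5,"tz":-10,"fingers":0}
    - {"wx":0,"wy":0,"wz":0,"tx":17.5,"ty":27.5,"tz":-10,"fingers":0}
    - {"wx":0,"wy":0,"wz":0,"tx":17.5,"ty":27.5,"tz":-10,"fingers":0}
    - {"wx":0,"wy":0,"wz":0,"tx":17.5,"ty":27.5,"tz":-10,"fingers":0}
    - {"wx":0,"wy":0,"wz":0,"tx":17.5,"ty":27.5,"tz":-10,"fingers":0}
    - {"wx":0,"wy":0,"wz":0,"tx":17.5,"ty":27.5,"tz":-10,"fingers":0}

```text
t: 1.15
eef_pos: [0.4501, -0.2726, 0.1787]
orientation: [0.982, 0.188, -0.0, -0.0]
wrist_force: [0.0, -0.7, 0.3]
gripper_width: 0.0854
gripper_force: 0.0
```

send_rows:
  increments:
    - {"wx":0,"wy":0,"wz":0,"tx":0,"ty":0,"tz":0,"fingers":0}
    - {"wx":0,"wy":0,"wz":0,"tx":0,"ty":0,"tz":0,"fingers":0}
    - {"wx":0,"wy":0,"wz":0,"tx":0,"ty":0,"tz":0,"fingers":0}
    - {"wx":0,"wy":0,"wz":0,"tx":0,"ty":0,"tz":0,"fingers":0}

```text
t: 1.48
eef_pos: [0.449, -0.2759, 0.1795]
orientation: [0.982, 0.186, -0.0, 0.0]
wrist_force: [0.4, -0.7, 0.3]
gripper_width: 0.0855
gripper_force: 0.0
```

Run:
```python
from h import *
import cv2
s=state();cv2.imwrite("pics/w2.png",camera("wrist")[:,:,::-1]); print(s["eef_pos"],s["orientation"],s["t"]);np.savez("w2.npz",eef_pos=s["eef_pos"],orientation=s["orientation"])
```

```text
[ 0.44898341 -0.27590554  0.17949455] [ 9.82458383e-01  1.86481331e-01 -1.62545188e-04  4.62042764e-04] 1.4833
```

View pics/w2.png

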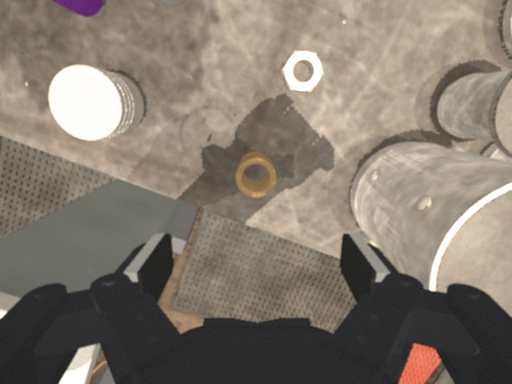

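The bush stands at about (256,174) in the wrist view, the nut at (302,71) and the piston at (90,100). The glass jar to the right is about 100 px clear. I'll refine by fitting the cylinder silhouette.

```bash
cat >> h.py <<'E'
from scipy.optimize import least_squares
def proj(s,P):
    c=calibration("wrist");T=np.eye(4);T[:3,:3]=R.from_quat(s["orientation"]).as_matrix();T[:3,3]=s["eef_pos"];M=T@np.array(c["mount"])
    q=(P-M[:3,3])@M[:3,:3]; return np.c_[c["fx"]*q[:,0]/q[:,2]+c["cx"],c["fy"]*q[:,1]/q[:,2]+c["cy"]]
def fitcyl(s,box,r,z0,z1,x0):
    """box = umin,vmin,umax,vmax of silhouette"""
    a=np.linspace(0,2*np.pi,60);C=np.c_[np.cos(a)*r,np.sin(a)*r]
    def f(p):
        P=np.vstack([np.c_[C+p,0*a+z] for z in(z0,z1)]);q=proj(s,P);return np.r_[q.min(0),q.max(0)]-box
    o=least_squares(f,x0);return o.x,o.fun
E
python3 - <<'E'
from h import *
import cv2
s=np.load("w2.npz");i=cv2.imread("pics/w2.png");h=cv2.cvtColor(i,cv2.COLOR_BGR2HSV)
m=((h[...,0]>8)&(h[...,0]<25)&(h[...,1]>100)&(h[...,2]>60)).astype(np.uint8);m[:140]=0;m[210:]=0;m[:,:225]=0;m[:,290:]=0
y,x=np.nonzero(m);b=np.array([x.min(),y.min(),x.max()+1,y.max()+1])-.5;print(b,m.sum())
print(fitcyl(s,b,.02,0,.045,[.452,-.27]))
E
```

```text
[235.5 150.5 275.5 196.5] 1107
(array([ 0.44996331, -0.2744808 ]), array([-0.41670694, -0.3676795 ,  0.41678359,  0.36401677]))
```

send_rows:
  increments:
    - {"wx":0,"wy":0,"wz":0,"tx":1,"ty":1.5,"tz":-20,"fingers":0}
    - {"wx":0,"wy":0,"wz":0,"tx":0,"ty":0,"tz":-25,"fingers":0}
    - {"wx":0,"wy":0,"wz":0,"tx":0,"ty":0,"tz":-25,"fingers":0}
    - {"wx":0,"wy":0,"wz":0,"tx":0,"ty":0,"tz":-25,"fingers":0}
    - {"wx":0,"wy":0,"wz":0,"tx":0,"ty":0,"tz":-20,"fingers":0}
    - {"wx":0,"wy":0,"wz":0,"tx":0,"ty":0,"tz":-15,"fingers":0}
    - {"wx":0,"wy":0,"wz":0,"tx":0,"ty":0,"tz":-10,"fingers":0}
    - {"wx":0,"wy":0,"wz":0,"tx":0,"ty":0,"tz":-5,"fingers":0}
    - {"wx":0,"wy":0,"wz":0,"tx":0,"ty":0,"tz":0,"fingers":0}
    - {"wx":0,"wy":0,"wz":0,"tx":0,"ty":0,"tz":0,"fingers":0}
    - {"wx":0,"wy":0,"wz":0,"tx":0,"ty":0,"tz":0,"fingers":0}

```text
t: 2.45
eef_pos: [0.4517, -0.2735, 0.0355]
orientation: [0.982, 0.188, 0.001, 0.001]
wrist_force: [-0.1, 0.4, 0.3]
gripper_width: 0.0853
gripper_force: 0.0
```

Settled within 2 mm. I'll go down another 2 mm and close.

send_rows:
  increments:
    - {"wx":0,"wy":0,"wz":0,"tx":-1,"ty":-1,"tz":-2,"fingers":0}
    - {"wx":0,"wy":0,"wz":0,"tx":0,"ty":0,"tz":0,"fingers":80}
    - {"wx":0,"wy":0,"wz":0,"tx":0,"ty":0,"tz":0,"fingers":120}
    - {"wx":0,"wy":0,"wz":0,"tx":0,"ty":0,"tz":0,"fingers":160}
    - {"wx":0,"wy":0,"wz":0,"tx":0,"ty":0,"tz":0,"fingers":200}
    - {"wx":0,"wy":0,"wz":0,"tx":0,"ty":0,"tz":0,"fingers":200}
    - {"wx":0,"wy":0,"wz":0,"tx":0,"ty":0,"tz":0,"fingers":200}
    - {"wx":0,"wy":0,"wz":0,"tx":0,"ty":0,"tz":0,"fingers":200}
    - {"wx":0,"wy":0,"wz":0,"tx":0,"ty":0,"tz":0,"fingers":200}
    - {"wx":0,"wy":0,"wz":0,"tx":0,"ty":0,"tz":0,"fingers":200}
  force: 40

```text
t: 3.28
eef_pos: [0.4503, -0.2738, 0.0328]
orientation: [0.982, 0.188, 0.0, 0.0]
wrist_force: [-0.2, 0.5, 5.4]
gripper_width: 0.0382
gripper_force: 40.7
```

send_rows:
  increments:
    - {"wx":0,"wy":0,"wz":0,"tx":0,"ty":0,"tz":5,"fingers":200}
    - {"wx":0,"wy":0,"wz":0,"tx":0,"ty":0,"tz":15,"fingers":200}
    - {"wx":0,"wy":0,"wz":0,"tx":0,"ty":0,"tz":20,"fingers":200}
    - {"wx":0,"wy":0,"wz":0,"tx":0,"ty":0,"tz":20,"fingers":200}
    - {"wx":0,"wy":0,"wz":0,"tx":0,"ty":0,"tz":20,"fingers":200}
    - {"wx":0,"wy":0,"wz":0,"tx":0,"ty":0,"tz":20,"fingers":200}
    - {"wx":0,"wy":0,"wz":0,"tx":0,"ty":0,"tz":20,"fingers":200}
    - {"wx":0,"wy":0,"wz":0,"tx":0,"ty":0,"tz":10,"fingers":200}
    - {"wx":0,"wy":0,"wz":0,"tx":0,"ty":0,"tz":0,"fingers":200}

```text
t: 4.03
eef_pos: [0.4512, -0.2744, 0.1644]
orientation: [0.982, 0.188, 0.002, 0.002]
wrist_force: [0.7, -0.7, -1.7]
gripper_width: 0.0382
gripper_force: 40.6
```

Run:
```python
from h import *
import cv2
s=state();i=camera("wrist")[:,:,::-1]; print(s["eef_pos"],s["orientation"],s["gripper_width"])
cv2.imwrite("pics/w3.png",i)
```

```text
[ 0.45115883 -0.27444236  0.16438426] [0.98221454 0.18774798 0.00173023 0.00151962] 0.03820415773277583
```

View pics/w3.png

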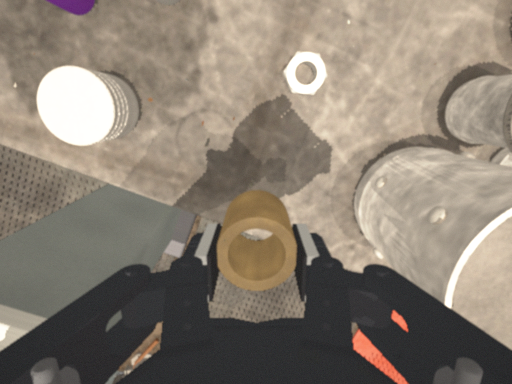

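The bush is held straight between the pads, its rim centre at (257,250). Next I carry it to the yellow nest.

send_rows:
  increments:
    - {"wx":0,"wy":0,"wz":0,"tx":3,"ty":15,"tz":0,"fingers":200}
    - {"wx":0,"wy":0,"wz":0,"tx":6,"ty":30,"tz":0,"fingers":200}
    - {"wx":0,"wy":0,"wz":0,"tx":6,"ty":30,"tz":0,"fingers":200}
    - {"wx":0,"wy":0,"wz":0,"tx":6,"ty":30,"tz":0,"fingers":200}
    - {"wx":0,"wy":0,"wz":0,"tx":6,"ty":30,"tz":0,"fingers":200}
    - {"wx":0,"wy":0,"wz":0,"tx":6,"ty":30,"tz":0,"fingers":200}
    - {"wx":0,"wy":0,"wz":0,"tx":6,"ty":30,"tz":0,"fingers":200}
    - {"wx":0,"wy":0,"wz":0,"tx":6,"ty":30,"tz":0,"fingers":200}
    - {"wx":0,"wy":0,"wz":0,"tx":6,"ty":30,"tz":0,"fingers":200}
    - {"wx":0,"wy":0,"wz":0,"tx":6,"ty":30,"tz":0,"fingers":200}
    - {"wx":0,"wy":0,"wz":0,"tx":6,"ty":30,"tz":0,"fingers":200}
    - {"wx":0,"wy":0,"wz":0,"tx":6,"ty":30,"tz":0,"fingers":200}

```text
t: 5.08
eef_pos: [0.5172, 0.0724, 0.16]
orientation: [0.982, 0.188, -0.002, -0.0]
wrist_force: [0.4, -0.9, -1.4]
gripper_width: 0.0383
gripper_force: 40.6
```

send_rows:
  increments:
    - {"wx":0,"wy":0,"wz":0,"tx":6,"ty":30,"tz":0,"fingers":200}
    - {"wx":0,"wy":0,"wz":0,"tx":6,"ty":30,"tz":0,"fingers":200}
    - {"wx":0,"wy":0,"wz":0,"tx":6,"ty":30,"tz":0,"fingers":200}
    - {"wx":0,"wy":0,"wz":0,"tx":6,"ty":30,"tz":0,"fingers":200}
    - {"wx":0,"wy":0,"wz":0,"tx":5,"ty":23,"tz":0,"fingers":200}
    - {"wx":0,"wy":0,"wz":0,"tx":0,"ty":0,"tz":0,"fingers":200}
    - {"wx":0,"wy":0,"wz":0,"tx":0,"ty":0,"tz":0,"fingers":200}
    - {"wx":0,"wy":0,"wz":0,"tx":0,"ty":0,"tz":0,"fingers":200}

```text
t: 5.75
eef_pos: [0.5465, 0.213, 0.1601]
orientation: [0.982, 0.188, -0.002, 0.001]
wrist_force: [-0.2, -0.7, -1.7]
gripper_width: 0.038
gripper_force: 40.7
```

Run:
```python
from h import *
import cv2
s=state();i=camera("wrist")[:,:,::-1]; print(s["eef_pos"],s["orientation"],s["gripper_width"],s["joint_pos"].round(2))
cv2.imwrite("pics/w4.png",i);np.savez("w4.npz",eef_pos=s["eef_pos"],orientation=s["orientation"])
h=cv2.cvtColor(i,cv2.COLOR_BGR2HSV)
m=((h[...,0]>100)&(h[...,0]<125)&(h[...,1]>120)&(h[...,2]>50)).astype(np.uint8)
n,l,st,c=cv2.connectedComponentsWithStats(m);print([(st[k].tolist(),c[k].round(1).tolist()) for k in range(1,n) if st[k][4]>200])
P=np.array([[.5499,.2135,.03],[.5698,.0412,.03]]);print(proj(s,P))
```

```text
[0.54654767 0.21299424 0.1601191 ] [ 9.82214134e-01  1.87752082e-01 -2.00983985e-03  7.14540186e-04] 0.03798642224141933 [-0.06  0.39 -0.46  1.8   0.2   1.   -1.8 ]
[([208, 124, 102, 99, 2637], [256.4, 160.8]), ([361, 168, 118, 96, 4433], [412.7, 212.1]), ([400, 196, 51, 49, 785], [432.8, 226.1])]
[[257.31529212 176.19111279]
 [423.55971478 219.57510488]]
```

View pics/w4.png

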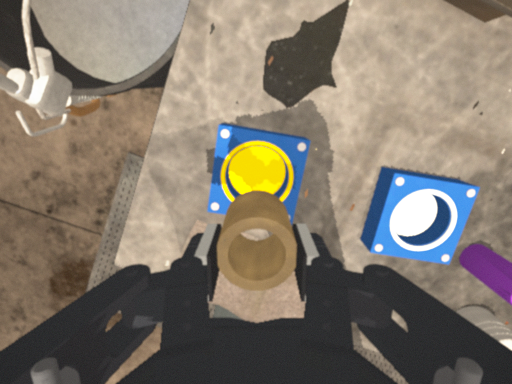

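Yellow nest screws at (225,132), (302,147) and (214,207) put its centre near (258,177). The white nest centre is near (424,219). Both match the predictions to about 1 px. I'll descend.

send_rows:
  increments:
    - {"wx":0,"wy":0,"wz":0,"tx":3,"ty":1,"tz":-10,"fingers":200}
    - {"wx":0,"wy":0,"wz":0,"tx":0,"ty":0,"tz":-20,"fingers":200}
    - {"wx":0,"wy":0,"wz":0,"tx":0,"ty":0,"tz":-20,"fingers":200}
    - {"wx":0,"wy":0,"wz":0,"tx":0,"ty":0,"tz":-20,"fingers":200}
    - {"wx":0,"wy":0,"wz":0,"tx":0,"ty":0,"tz":-10,"fingers":200}
    - {"wx":0,"wy":0,"wz":0,"tx":0,"ty":0,"tz":0,"fingers":200}
    - {"wx":0,"wy":0,"wz":0,"tx":0,"ty":0,"tz":0,"fingers":200}
    - {"wx":0,"wy":0,"wz":0,"tx":0,"ty":0,"tz":0,"fingers":200}

```text
t: 6.47
eef_pos: [0.5518, 0.2154, 0.0832]
orientation: [0.982, 0.187, 0.001, -0.0]
wrist_force: [0.4, 0.5, -1.9]
gripper_width: 0.0382
gripper_force: 40.7
```

send_rows:
  increments:
    - {"wx":0,"wy":0,"wz":0,"tx":-1,"ty":-1,"tz":-10,"fingers":200}
    - {"wx":0,"wy":0,"wz":0,"tx":0,"ty":0,"tz":-10,"fingers":200}
    - {"wx":0,"wy":0,"wz":0,"tx":0,"ty":0,"tz":-8,"fingers":200}
    - {"wx":0,"wy":0,"wz":0,"tx":0,"ty":0,"tz":-6,"fingers":200}
    - {"wx":0,"wy":0,"wz":0,"tx":0,"ty":0,"tz":-4,"fingers":200}
    - {"wx":0,"wy":0,"wz":0,"tx":0,"ty":0,"tz":0,"fingers":200}
    - {"wx":0,"wy":0,"wz":0,"tx":0,"ty":0,"tz":0,"fingers":200}
    - {"wx":0,"wy":0,"wz":0,"tx":0,"ty":0,"tz":0,"fingers":200}

```text
t: 7.13
eef_pos: [0.5501, 0.2146, 0.0445]
orientation: [0.982, 0.188, 0.0, -0.0]
wrist_force: [0.6, 0.5, -1.5]
gripper_width: 0.0384
gripper_force: 40.7
```

send_rows:
  increments:
    - {"wx":0,"wy":0,"wz":0,"tx":0,"ty":0,"tz":-2,"fingers":200}
    - {"wx":0,"wy":0,"wz":0,"tx":0,"ty":0,"tz":-2,"fingers":200}
    - {"wx":0,"wy":0,"wz":0,"tx":0,"ty":0,"tz":0,"fingers":200}
    - {"wx":0,"wy":0,"wz":0,"tx":0,"ty":0,"tz":0,"fingers":200}
    - {"wx":0,"wy":0,"wz":0,"tx":0,"ty":0,"tz":0,"fingers":200}

```text
t: 7.55
eef_pos: [0.5498, 0.2143, 0.0403]
orientation: [0.982, 0.188, 0.0, -0.0]
wrist_force: [0.4, 0.8, -1.4]
gripper_width: 0.0384
gripper_force: 40.7
```

Within about 1.5 mm of the floor with no contact. I'll release and then rise.

send_rows:
  increments:
    - {"wx":0,"wy":0,"wz":0,"tx":0,"ty":0,"tz":-1,"fingers":130}
    - {"wx":0,"wy":0,"wz":0,"tx":0,"ty":0,"tz":0,"fingers":100}
    - {"wx":0,"wy":0,"wz":0,"tx":0,"ty":0,"tz":0,"fingers":50}
    - {"wx":0,"wy":0,"wz":0,"tx":0,"ty":0,"tz":0,"fingers":0}
    - {"wx":0,"wy":0,"wz":0,"tx":0,"ty":0,"tz":0,"fingers":0}
    - {"wx":0,"wy":0,"wz":0,"tx":0,"ty":0,"tz":0,"fingers":0}
    - {"wx":0,"wy":0,"wz":0,"tx":0,"ty":0,"tz":5,"fingers":0}
    - {"wx":0,"wy":0,"wz":0,"tx":0,"ty":0,"tz":15,"fingers":0}
    - {"wx":0,"wy":0,"wz":0,"tx":0,"ty":0,"tz":25,"fingers":0}
    - {"wx":0,"wy":0,"wz":0,"tx":0,"ty":0,"tz":30,"fingers":0}
    - {"wx":0,"wy":0,"wz":0,"tx":0,"ty":0,"tz":30,"fingers":0}
    - {"wx":0,"wy":0,"wz":0,"tx":0,"ty":0,"tz":30,"fingers":0}

```text
t: 8.55
eef_pos: [0.5494, 0.2143, 0.1758]
orientation: [0.982, 0.188, -0.0, -0.0]
wrist_force: [1.4, 1.5, -0.2]
gripper_width: 0.0857
gripper_force: 0.0
```

Run:
```python
from h import *
import cv2
s=state();i=camera("wrist")[:,:,::-1].copy(); print(s["eef_pos"],s["gripper_width"])
cv2.imwrite("pics/w5.png",i)
a=np.linspace(0,2*np.pi,400)
for z in(.006,.051):
  q=proj(s,np.c_[.55+.02*np.cos(a),.2138+.02*np.sin(a),0*a+z]);print(q.min(0),q.max(0))
h=cv2.cvtColor(i,cv2.COLOR_BGR2HSV);print(h[185:200:3,250:262:4].tolist())
m=((h[...,0]>8)&(h[...,0]<21)&(h[...,1]>100)&(h[...,2]>50)&(h[...,2]<200)).astype(np.uint8)
n,l,st,c=cv2.connectedComponentsWithStats(m);print([(st[k].tolist(),c[k].round(1).tolist()) for k in range(1,n) if st[k][4]>100])
```

```text
[0.5494224  0.21434846 0.17580418] 0.0856874311857462
[239.09566288 152.52680139] [275.44606835 188.04485227]
[236.29257291 160.28612191] [278.49216011 201.08774757]
[[[18, 123, 126], [20, 149, 147], [20, 160, 153]], [[18, 128, 132], [18, 125, 131], [18, 127, 129]], [[18, 127, 141], [18, 128, 137], [18, 121, 135]], [[17, 122, 148], [17, 123, 145], [19, 128, 136]], [[18, 111, 165], [18, 114, 166], [17, 113, 188]]]
[([72, 102, 32, 17, 295], [89.1, 110.7]), ([237, 155, 41, 47, 1119], [256.6, 178.8]), ([52, 259, 39, 34, 784], [74.4, 275.7])]
```

The bush silhouette (237–278, 155–202) matches the predicted seated one within about 2 px, so it is seated. Next I go to the nipple, turning so that the jaws close along x, clear of the purple tubes.

send_rows:
  increments:
    - {"wx":0,"wy":0,"wz":5.7,"tx":3,"ty":-29,"tz":0,"fingers":0}
    - {"wx":0,"wy":0,"wz":5.7,"tx":3,"ty":-29,"tz":0,"fingers":0}
    - {"wx":0,"wy":0,"wz":5.7,"tx":3,"ty":-29,"tz":0,"fingers":0}
    - {"wx":0,"wy":0,"wz":5.7,"tx":3,"ty":-29,"tz":0,"fingers":0}
    - {"wx":0,"wy":0,"wz":5.7,"tx":3,"ty":-29,"tz":0,"fingers":0}
    - {"wx":0,"wy":0,"wz":5.7,"tx":3,"ty":-29,"tz":0,"fingers":0}
    - {"wx":0,"wy":0,"wz":5.7,"tx":3,"ty":-29,"tz":0,"fingers":0}
    - {"wx":0,"wy":0,"wz":5.7,"tx":3,"ty":-29,"tz":0,"fingers":0}
    - {"wx":0,"wy":0,"wz":5.7,"tx":3,"ty":-29,"tz":0,"fingers":0}
    - {"wx":0,"wy":0,"wz":5.7,"tx":3,"ty":-29,"tz":0,"fingers":0}
    - {"wx":0,"wy":0,"wz":5.7,"tx":3,"ty":-29,"tz":0,"fingers":0}
    - {"wx":0,"wy":0,"wz":5.7,"tx":4,"ty":-30,"tz":0,"fingers":0}

```text
t: 9.6
eef_pos: [0.5866, -0.1359, 0.1746]
orientation: [0.705, 0.709, 0.0, 0.0]
wrist_force: [-0.1, -0.3, 0.1]
gripper_width: 0.0851
gripper_force: 0.0
```

send_rows:
  increments:
    - {"wx":0,"wy":0,"wz":0,"tx":0,"ty":0,"tz":0,"fingers":0}
    - {"wx":0,"wy":0,"wz":0,"tx":0,"ty":0,"tz":0,"fingers":0}
    - {"wx":0,"wy":0,"wz":0,"tx":0,"ty":0,"tz":0,"fingers":0}
    - {"wx":0,"wy":0,"wz":0,"tx":0,"ty":0,"tz":0,"fingers":0}

```text
t: 9.93
eef_pos: [0.5868, -0.1325, 0.1744]
orientation: [0.706, 0.708, 0.0, -0.0]
wrist_force: [0.4, 0.5, 0.7]
gripper_width: 0.0855
gripper_force: 0.0
```

Run:
```python
from h import *
import cv2
s=state();i=camera("wrist")[:,:,::-1].copy(); print(s["eef_pos"],s["orientation"],s["joint_pos"].round(2),s["t"])
cv2.imwrite("pics/w6.png",i);np.savez("w6.npz",eef_pos=s["eef_pos"],orientation=s["orientation"])
a=np.linspace(0,2*np.pi,400);j=i
for z in(0,.07):
  q=proj(s,np.c_[.5864+.017*np.cos(a),-.1345+.017*np.sin(a),0*a+z]);print(q.min(0),q.max(0))
  cv2.polylines(j,[q.round().astype(int)],True,(0,0,255),1)
cv2.imwrite("pics/w6o.png",cv2.resize(j[0:300,100:500],None,fx=2,fy=2,interpolation=cv2.INTER_CUBIC))
```

```text
[ 0.58682776 -0.13251603  0.17442934] [ 7.06090415e-01  7.08121514e-01  3.95950341e-04 -3.01042710e-04] [ 0.59  0.41 -0.53  1.75  0.24  1.04 -0.03] 9.9333
[241.72880069 157.75561273] [272.1092188  187.39302661]
[237.68227345 171.91156826] [276.24355196 208.86229825]
```

View pics/w6o.png

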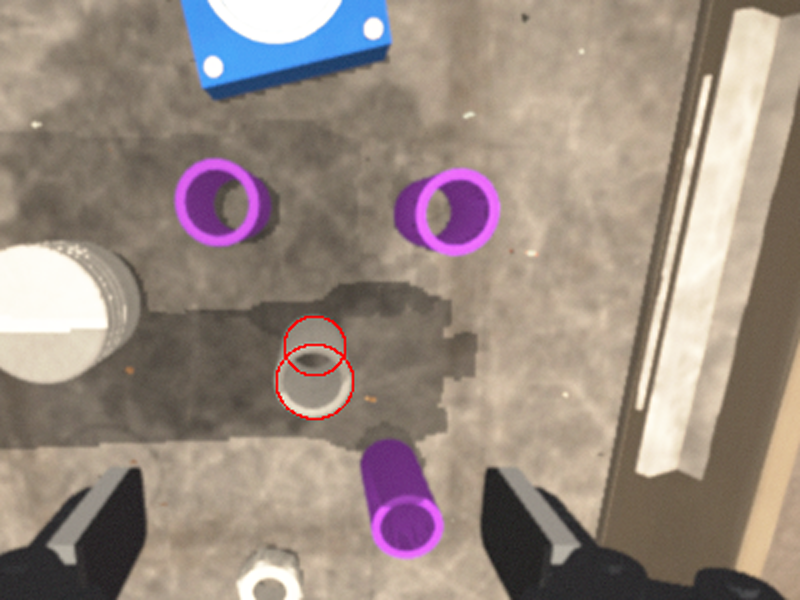

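The overlay circles of the predicted nipple (crop centre (315,381)) sit on the grey tube within about 1 px. The purple tubes are clear of both fingers. I'll descend.

send_rows:
  increments:
    - {"wx":0,"wy":0,"wz":0,"tx":0,"ty":-1,"tz":-15,"fingers":0}
    - {"wx":0,"wy":0,"wz":0,"tx":0,"ty":0,"tz":-25,"fingers":0}
    - {"wx":0,"wy":0,"wz":0,"tx":0,"ty":0,"tz":-20,"fingers":0}
    - {"wx":0,"wy":0,"wz":0,"tx":0,"ty":0,"tz":-10,"fingers":0}
    - {"wx":0,"wy":0,"wz":0,"tx":0,"ty":0,"tz":0,"fingers":0}
    - {"wx":0,"wy":0,"wz":0,"tx":0,"ty":0,"tz":0,"fingers":0}
    - {"wx":0,"wy":0,"wz":0,"tx":0,"ty":0,"tz":0,"fingers":0}
    - {"wx":0,"wy":0,"wz":0,"tx":0,"ty":0,"tz":0,"fingers":0}

```text
t: 10.65
eef_pos: [0.5882, -0.1355, 0.106]
orientation: [0.707, 0.708, 0.001, 0.001]
wrist_force: [0.3, 0.6, 0.9]
gripper_width: 0.0848
gripper_force: 0.0
```

send_rows:
  increments:
    - {"wx":0,"wy":0,"wz":0,"tx":-1.5,"ty":1,"tz":-15,"fingers":0}
    - {"wx":0,"wy":0,"wz":0,"tx":0,"ty":0,"tz":-20,"fingers":0}
    - {"wx":0,"wy":0,"wz":0,"tx":0,"ty":0,"tz":-15,"fingers":0}
    - {"wx":0,"wy":0,"wz":0,"tx":0,"ty":0,"tz":-10,"fingers":0}
    - {"wx":0,"wy":0,"wz":0,"tx":0,"ty":0,"tz":-4,"fingers":0}
    - {"wx":0,"wy":0,"wz":0,"tx":0,"ty":0,"tz":0,"fingers":0}
    - {"wx":0,"wy":0,"wz":0,"tx":0,"ty":0,"tz":0,"fingers":0}
    - {"wx":0,"wy":0,"wz":0,"tx":0,"ty":0,"tz":0,"fingers":0}

```text
t: 11.32
eef_pos: [0.5863, -0.1347, 0.0412]
orientation: [0.707, 0.707, 0.001, 0.001]
wrist_force: [0.8, 0.6, -0.5]
gripper_width: 0.0854
gripper_force: 0.0
```

send_rows:
  increments:
    - {"wx":0,"wy":0,"wz":0,"tx":0,"ty":0,"tz":0,"fingers":80}
    - {"wx":0,"wy":0,"wz":0,"tx":0,"ty":0,"tz":0,"fingers":110}
    - {"wx":0,"wy":0,"wz":0,"tx":0,"ty":0,"tz":0,"fingers":140}
    - {"wx":0,"wy":0,"wz":0,"tx":0,"ty":0,"tz":0,"fingers":170}
    - {"wx":0,"wy":0,"wz":0,"tx":0,"ty":0,"tz":0,"fingers":210}
    - {"wx":0,"wy":0,"wz":0,"tx":0,"ty":0,"tz":0,"fingers":210}
    - {"wx":0,"wy":0,"wz":0,"tx":0,"ty":0,"tz":0,"fingers":210}
    - {"wx":0,"wy":0,"wz":0,"tx":0,"ty":0,"tz":0,"fingers":210}
    - {"wx":0,"wy":0,"wz":0,"tx":0,"ty":0,"tz":0,"fingers":210}
    - {"wx":0,"wy":0,"wz":0,"tx":0,"ty":0,"tz":0,"fingers":210}
  force: 40

```text
t: 12.15
eef_pos: [0.5856, -0.1347, 0.0407]
orientation: [0.707, 0.707, 0.0, 0.0]
wrist_force: [-0.6, 0.2, 4.5]
gripper_width: 0.0332
gripper_force: 39.9
```

send_rows:
  increments:
    - {"wx":0,"wy":0,"wz":0,"tx":0,"ty":0,"tz":5,"fingers":210}
    - {"wx":0,"wy":0,"wz":0,"tx":0,"ty":0,"tz":15,"fingers":210}
    - {"wx":0,"wy":0,"wz":0,"tx":0,"ty":0,"tz":20,"fingers":210}
    - {"wx":0,"wy":0,"wz":0,"tx":0,"ty":0,"tz":20,"fingers":210}
    - {"wx":0,"wy":0,"wz":0,"tx":0,"ty":0,"tz":20,"fingers":210}
    - {"wx":0,"wy":0,"wz":0,"tx":0,"ty":0,"tz":20,"fingers":210}
    - {"wx":0,"wy":0,"wz":0,"tx":0,"ty":0,"tz":15,"fingers":210}
    - {"wx":0,"wy":0,"wz":0,"tx":0,"ty":0,"tz":5,"fingers":210}
    - {"wx":0,"wy":0,"wz":0,"tx":0,"ty":0,"tz":0,"fingers":210}
    - {"wx":0,"wy":0,"wz":0,"tx":0,"ty":0,"tz":0,"fingers":210}

```text
t: 12.98
eef_pos: [0.5848, -0.1347, 0.16]
orientation: [0.707, 0.707, -0.0, -0.0]
wrist_force: [-0.8, -0.0, -2.5]
gripper_width: 0.0332
gripper_force: 39.9
```

send_rows:
  increments:
    - {"wx":0,"wy":0,"wz":0,"tx":0,"ty":8,"tz":0,"fingers":210}
    - {"wx":0,"wy":0,"wz":0,"tx":-2,"ty":20,"tz":0,"fingers":210}
    - {"wx":0,"wy":0,"wz":0,"tx":-3,"ty":25,"tz":0,"fingers":210}
    - {"wx":0,"wy":0,"wz":0,"tx":-3,"ty":25,"tz":0,"fingers":210}
    - {"wx":0,"wy":0,"wz":0,"tx":-3,"ty":25,"tz":0,"fingers":210}
    - {"wx":0,"wy":0,"wz":0,"tx":-3,"ty":25,"tz":0,"fingers":210}
    - {"wx":0,"wy":0,"wz":0,"tx":-2,"ty":25,"tz":0,"fingers":210}
    - {"wx":0,"wy":0,"wz":0,"tx":0,"ty":15,"tz":0,"fingers":210}
    - {"wx":0,"wy":0,"wz":0,"tx":0,"ty":8,"tz":0,"fingers":210}
    - {"wx":0,"wy":0,"wz":0,"tx":0,"ty":0,"tz":0,"fingers":210}
    - {"wx":0,"wy":0,"wz":0,"tx":0,"ty":0,"tz":0,"fingers":210}
    - {"wx":0,"wy":0,"wz":0,"tx":0,"ty":0,"tz":0,"fingers":210}

```text
t: 13.98
eef_pos: [0.5691, 0.0393, 0.1596]
orientation: [0.708, 0.707, -0.001, -0.0]
wrist_force: [-0.5, -0.7, -0.9]
gripper_width: 0.0329
gripper_force: 39.9
```

Run:
```python
from h import *
import cv2
s=state();i=camera("wrist")[:,:,::-1].copy(); print(s["eef_pos"],s["orientation"],s["gripper_width"])
cv2.imwrite("pics/w7.png",i)
a=np.linspace(0,2*np.pi,400)
for r,z in((.028,.03),(.017,s["eef_pos"][2]+.0293),(.017,s["eef_pos"][2]-.0407)):
  c=[.5698,.0412] if r>.02 else s["eef_pos"][:2]
  q=proj(s,np.c_[c[0]+r*np.cos(a),c[1]+r*np.sin(a),0*a+z])
  cv2.polylines(i,[q.round().astype(int)],True,(0,0,255),1)
t=camera("top")[:,:,::-1][140:245,150:380]
cv2.imwrite("pics/w7o.png",np.vstack([cv2.resize(i[80:350],(683,360)),cv2.resize(t,(683,230))]))
```

```text
[0.56914315 0.03928081 0.15956068] [ 7.07632994e-01  7.06579634e-01 -8.75080635e-04 -1.08063381e-05] 0.032870222482297165
```

View pics/w7o.png

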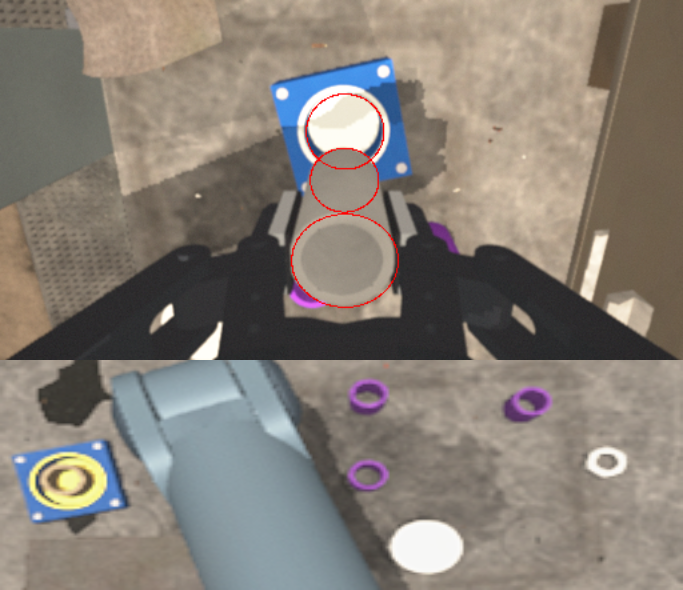

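The nipple is held straight on the predicted circles, the white pocket matches its circle, the bush sits in the yellow pocket, and piston and nut are undisturbed. Lowering now.

send_rows:
  increments:
    - {"wx":0,"wy":0,"wz":0,"tx":1,"ty":2,"tz":-10,"fingers":210}
    - {"wx":0,"wy":0,"wz":0,"tx":0,"ty":0,"tz":-20,"fingers":210}
    - {"wx":0,"wy":0,"wz":0,"tx":0,"ty":0,"tz":-20,"fingers":210}
    - {"wx":0,"wy":0,"wz":0,"tx":0,"ty":0,"tz":-15,"fingers":210}
    - {"wx":0,"wy":0,"wz":0,"tx":0,"ty":0,"tz":-5,"fingers":210}
    - {"wx":0,"wy":0,"wz":0,"tx":0,"ty":0,"tz":0,"fingers":210}
    - {"wx":0,"wy":0,"wz":0,"tx":0,"ty":0,"tz":0,"fingers":210}
    - {"wx":0,"wy":0,"wz":0,"tx":0,"ty":0,"tz":0,"fingers":210}

```text
t: 14.75
eef_pos: [0.5714, 0.0434, 0.0913]
orientation: [0.707, 0.707, 0.001, 0.001]
wrist_force: [0.2, -0.5, -0.9]
gripper_width: 0.0329
gripper_force: 39.9
```

send_rows:
  increments:
    - {"wx":0,"wy":0,"wz":0,"tx":-1,"ty":-2,"tz":-10,"fingers":210}
    - {"wx":0,"wy":0,"wz":0,"tx":0,"ty":0,"tz":-12,"fingers":210}
    - {"wx":0,"wy":0,"wz":0,"tx":0,"ty":0,"tz":-9,"fingers":210}
    - {"wx":0,"wy":0,"wz":0,"tx":0,"ty":0,"tz":-6,"fingers":210}
    - {"wx":0,"wy":0,"wz":0,"tx":0,"ty":0,"tz":-3,"fingers":210}
    - {"wx":0,"wy":0,"wz":0,"tx":0,"ty":0,"tz":0,"fingers":210}
    - {"wx":0,"wy":0,"wz":0,"tx":0,"ty":0,"tz":0,"fingers":210}
    - {"wx":0,"wy":0,"wz":0,"tx":0,"ty":0,"tz":0,"fingers":210}

```text
t: 15.42
eef_pos: [0.5697, 0.0416, 0.0506]
orientation: [0.707, 0.707, 0.0, 0.0]
wrist_force: [0.3, 0.4, -1.9]
gripper_width: 0.0328
gripper_force: 39.9
```

send_rows:
  increments:
    - {"wx":0,"wy":0,"wz":0,"tx":0,"ty":0,"tz":-1.5,"fingers":210}
    - {"wx":0,"wy":0,"wz":0,"tx":0,"ty":0,"tz":-1.5,"fingers":210}
    - {"wx":0,"wy":0,"wz":0,"tx":0,"ty":0,"tz":0,"fingers":210}
    - {"wx":0,"wy":0,"wz":0,"tx":0,"ty":0,"tz":0,"fingers":210}
    - {"wx":0,"wy":0,"wz":0,"tx":0,"ty":0,"tz":0,"fingers":210}

```text
t: 15.83
eef_pos: [0.5694, 0.0413, 0.0474]
orientation: [0.707, 0.707, 0.0, 0.0]
wrist_force: [-0.6, 0.2, -1.1]
gripper_width: 0.0329
gripper_force: 39.9
```

send_rows:
  increments:
    - {"wx":0,"wy":0,"wz":0,"tx":0,"ty":0,"tz":-0.5,"fingers":150}
    - {"wx":0,"wy":0,"wz":0,"tx":0,"ty":0,"tz":0,"fingers":120}
    - {"wx":0,"wy":0,"wz":0,"tx":0,"ty":0,"tz":0,"fingers":60}
    - {"wx":0,"wy":0,"wz":0,"tx":0,"ty":0,"tz":0,"fingers":0}
    - {"wx":0,"wy":0,"wz":0,"tx":0,"ty":0,"tz":0,"fingers":0}
    - {"wx":0,"wy":0,"wz":0,"tx":0,"ty":0,"tz":0,"fingers":0}
    - {"wx":0,"wy":0,"wz":0,"tx":0,"ty":0,"tz":5,"fingers":0}
    - {"wx":0,"wy":0,"wz":0,"tx":0,"ty":0,"tz":15,"fingers":0}
    - {"wx":0,"wy":0,"wz":0,"tx":0,"ty":0,"tz":25,"fingers":0}
    - {"wx":0,"wy":0,"wz":0,"tx":0,"ty":0,"tz":30,"fingers":0}
    - {"wx":0,"wy":0,"wz":0,"tx":0,"ty":0,"tz":30,"fingers":0}
    - {"wx":0,"wy":0,"wz":0,"tx":0,"ty":0,"tz":25,"fingers":0}

```text
t: 16.83
eef_pos: [0.5697, 0.0416, 0.1792]
orientation: [0.707, 0.708, 0.001, 0.001]
wrist_force: [-0.2, -0.3, -0.3]
gripper_width: 0.0853
gripper_force: 0.0
```

send_rows:
  increments:
    - {"wx":0,"wy":0,"wz":0,"tx":0,"ty":0,"tz":0,"fingers":0}
    - {"wx":0,"wy":0,"wz":0,"tx":0,"ty":0,"tz":0,"fingers":0}
    - {"wx":0,"wy":0,"wz":0,"tx":0,"ty":0,"tz":0,"fingers":0}

```text
t: 17.08
eef_pos: [0.5687, 0.0411, 0.1765]
orientation: [0.707, 0.707, -0.0, -0.0]
wrist_force: [-0.3, -0.2, -0.5]
gripper_width: 0.085
gripper_force: 0.0
```

Run:
```python
from h import *
import cv2
s=state();i=camera("wrist")[:,:,::-1].copy(); print(s["eef_pos"],s["gripper_width"])
a=np.linspace(0,2*np.pi,400)
for r,z in((.028,.03),(.017,.076),(.017,.006)):
  q=proj(s,np.c_[.5698+r*np.cos(a),.0412+r*np.sin(a),0*a+z]);print(q.min(0),q.max(0))
  cv2.polylines(i,[q.round().astype(int)],True,(0,0,255),1)
cv2.imwrite("pics/w8o.png",cv2.resize(i[60:300,100:400],None,fx=2.4,fy=2.4,interpolation=cv2.INTER_CUBIC))
```

```text
[0.56873762 0.04110318 0.17645724] 0.08498501319899503
[231.13186415 149.45645909] [285.93877441 202.70395524]
[239.17268009 170.40377542] [278.43153995 208.05032406]
[243.01200073 156.2804841 ] [273.82644237 186.36839653]
```

View pics/w8o.png

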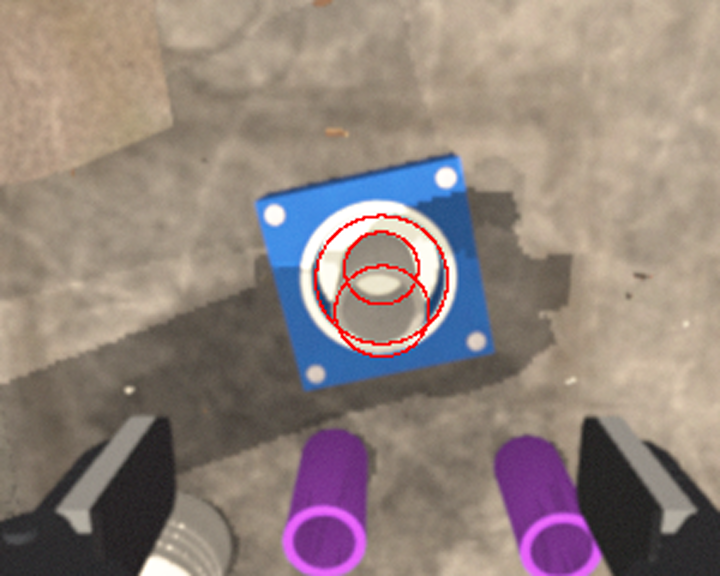

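The nipple stands upright in the white pocket, with its rim near crop (381,310) and within 2 mm of the seated model. The gripper is clear and everything is at rest, so I'm handing in.

```bash
python3 -c "
from cell import *
print(job_done())"
```

```text
the job is handed in; nothing more can be done
None
```

The bush stands in the yellow-rimmed pocket and the pipe nipple in the white-rimmed pocket, both released and upright by the wrist camera, piston and hex nut untouched; the job is handed in at about 17 s, but no verdict came back.

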